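# Dock the serving tray in its worktop track and lock it

## Task

Slide the small wooden tray into the metal docking track from the track's open end, fully home against the end stop, keeping it flat and the fish tin lying in it. Then press the red rocker catch over past its centre so that it snaps down behind the tray and locks it in. Leave the mug, the tall tin and the round flat tin where they are.

Things in the scene. Friction and masses are not known exactly. Their poses are not given: they have to be found in the camera images.
- tray: Loose light-wood tray, 0.25-0.5 kg. Base plate 150 (its x) x 110 (y) x 8 mm, flat on the worktop; on it a wall, outside 124 (x) x 80 (y) mm, top 36 mm above the worktop; the base sticks out as a flange, 15 mm at the sides, 13 mm at the ends. Origin: centre of underside. Both ends alike; starts askew within 0.55 rad of the track, +x towards it. Pushed on its walls it slides at 2 to 6 N.
- fish_tin: Loose flat oblong silver tin with a turquoise top, 63 x 105 x 26 mm, 0.15 kg, lying in the tray, its length along the tray; its top is 34 mm above the worktop. Origin: centre of its underside.
- dock: Track fixed on the worktop. Origin: on the worktop where the tray's origin is when home; x points the way in, y left of that, z up. Two aluminium rails along x, 115 mm apart inside (tray base 110), with inward lips 11-16 mm above the worktop from x=-72 to +75 mm, 94 mm between lips for the tray's walls; the base runs under the lips on the bare worktop. End stop face at x=+75 mm.
- dock_mouth (a point): Middle of the track's open end, on the worktop, at x = -147 mm in the dock's frame. From dock x = -72 to -114 mm the rails are grey plastic, 10 mm high, without lips, 115 mm apart inside; from there to the mouth they flare out to about 128 mm apart. (Around the work, coming from the right: the microwave, 262 mm high, and the kettle, 230 mm; pass over them above 0.3 m.)
- rocker (a joint): Red seesaw catch by the open end, on the track's +y side; pivot along dock x at x=-84, y=+78 mm, 24 mm up. 0 = open (inner ribbed end up, tongue clear of the tray, 43 mm or more from the track's midline); 0.40 rad = locked (inner end down, tongue behind the base's rear corner). A spring holds either end; past 0.20 it snaps over by itself. Blocked while the tray is under it.
- rocker_pad (a point): Middle of the top of the rocker's ribbed pad (22 x 22 mm), to be pressed down with 2 to 4 N. About 42 mm above the worktop when open, at dock x = -84, y = +58 mm; 33 mm above it when locked, at y = +53 mm.
- mug: Two-tone mug, blue above and white below, 78 mm across, 92 mm high. Bystander. Origin: centre of its underside.
- tin_tall: Food tin, 75 mm across, 110 mm high. Bystander. Origin: centre of its underside.
- tin_flat: Round flat green and gold tin, 86 mm across, 40 mm high. Bystander. Origin: centre of its underside.
Mind the look-alikes: they are no part of the job. Leave any orange look-alike of the fish_tin alone.

How it is judged (in metres and radians):
On the way, in this order (a step that is already met when the one before it is completed fails the run):
1. the tray is fully home in the track with the rocker still open (x of tray in the frame of dock above -0.005 m and y of tray in the frame of dock between -0.005 and 0.005 m and z of tray in the frame of dock below 0.003 m and angle between the x axis of tray and the x axis of dock, either way round below 0.06 rad and value of joint rocker below 0.1 rad), for 0.2 s.
2. the rocker has snapped over to locked (value of joint rocker above 0.35 rad), for 0.2 s.
At the end, for the whole second after the job is handed in: The tray lies under the rails' lips within 5 mm of its home position along and across the track, flat and square to it (0.06 rad), at rest; the rocker is locked (over 0.35 rad); the fish tin lies flat in the tray (x of tray in the frame of dock between -0.005 and 0.003 m and y of tray in the frame of dock between -0.005 and 0.005 m and z of tray in the frame of dock below 0.003 m and angle between the x axis of tray and the x axis of dock, either way round below 0.06 rad and value of joint rocker above 0.35 rad and horizontal distance between fish_tin and tray below 0.015 m and z of fish_tin in the frame of tray below 0.015 m and linear speed of tray below 0.01 m/s); the robot touches nothing.
It fails at once if the tray is tipped by more than 0.3 rad (angle between tray's own z axis and vertical above 0.3 rad).
It fails at once if the fish tin leaves the tray (distance between fish_tin and tray above 0.04 m).
It fails at once if the mug, the tall tin or the flat round tin is moved by more than 30 mm (distance of any of mug, tin_tall, tin_flat from where it was at the start of the episode above 0.03 m).
It also fails if it takes over 72 s, if anything falls off the work surface, if the arm or the gripper's body presses on something with over 40 N, if the wrist force passes 120 N, or if a joint passes its speed limit or range.

## Robot

A 7-joint arm with a two-finger parallel gripper is mounted at the origin on a cart in front of the work surface, level with it; the furniture and walls round the work are solid. World frame = base frame: x ahead of the robot, y to its left, z up, the work surface at z = 0. Lengths are in m, angles in degrees, forces in N, time in s.
With the tool pointing down it reaches from about 0.425 to 0.875 m from the base axis. Payload 4.7 kg.
Tool frame: the origin (TCP) lies between the finger pads; the fingertips stand 22 mm ahead of it and the grasp point (between the pads) lies 3 mm ahead of it (env.tip_reach is the distance from the TCP to the fingertips, in m); z points along the fingers, y is the line along which they close (so a half turn about z gives the same grasp; the last joint's range is limited). The gripper opens to 87 mm and grips with 3 to 60 N. Pads are 19 mm wide; open, the fingers measure 117 mm over their backs; the gripper's body (75 mm by 190 mm) begins 51 mm behind the grasp point.
Start: joints at [72.027, 18.392, -4.016, 83.108, 1.295, 78.541, -3.26], TCP at [0.209, -0.615, 0.245] pointing down, gripper open.
Joint ranges: [-163.93, 163.93], [-17.29, 119.83], [-79.2, 71.16], [3.27, 140.29], [-89.18, 269.18], [5.43, 117.66], [-154.24, 154.24]. Speed limits (degrees/s): [147.25, 147.25, 180, 180, 180, 180, 180].

## Interface

Orientations are given as [roll, pitch, yaw] about the fixed x, y, z axes, in that order (R = Rz(yaw) Ry(pitch) Rx(roll)).
In Python, from cell import env gives the robot as it stands.
- The arm moves only by the shell command python3 -m creep 'ROWS' [FORCE]. ROWS is JSON, one flat list of numbers, 7 for each row, row after row: the finger opening in mm, from 0 to 87, then the shift along the tool's x, y, z in units of 30 mm (1.0 is 30 mm), then the turn, a rotation vector about the tool's x, y, z in units of 6 degrees (1.0 is 6 degrees). A call has 1 to 12 rows; each row is the pose to reach, as a shift and turn from the pose commanded when the call began, along the tool's axes at that moment; what a row does not reach only later rows make up. A row lasts 1/10 s, in which the tool goes at most 50 mm and 8.59 degrees, less where a joint would pass 70% of its speed; a pose out of reach is approached as far as the arm can. A call with a gripper value outside its range is refused whole. The fingers move at their own pace and stop on an object; FORCE is the grip in N (left out, the last holds). Time passes only in rows, so rows that repeat a pose let the fingers close. It gives the time, the measured TCP pose, the force, the opening and the grip force at its end, in the units of the state.
- env.get_obs(): the state, without advancing time (a new reading comes with each control period).
- env.read_camera(name): name is "scene" or "top"; returns a dict with "color" (400x640x3 uint8, red, green, blue), "depth" (400x640 float32, m along the optical axis (not along the pixel's ray), 0 where there is no reading), "fovy" (degrees; the focal length in pixels is half the picture's height over the tangent of half this angle, whatever the lens; pixels are square), "cx", "cy" (the principal point, pixels), "R" (3x3) and "t" (3): a world point X has camera coordinates R X + t. Camera axes: x right, y down, z forward; pixel columns grow to the right and rows downward; lengths in m; the calibration is good to about 2 mm. A picture is of the moment at which its call begins.
- env.sign_off(): hands the job in; it is judged then, once.
The state is a dict: "time_s": time; "qpos": joint angles; "joint_velocities": joint speeds; "effort": joint torques, N m; "tool_pos": TCP position; "tool_rot": TCP orientation; "force": force on the tool from outside, world axes, zero at the start; "wrist_torque": the same for the moment, N m; "grip_width": finger opening in m; "grasp_force": force on a finger pad.
Only numpy, scipy, OpenCV 4.12 (cv2) and the standard library are available. Lean on these libraries where they do the work, as an engineer would, in place of code of your own. Each camera call takes 0.05 s, during which the arm holds its last target. There are 200 camera calls.

## Working session

There is one attempt and no reset: what is moved stays moved. The work goes in short steps, Python scripts to look and compute and a shell command to move; the robot and the scene stay as the last step left them, time stands still between calls to the robot, and variables do not carry over. Pictures are saved under pics/ and viewed, at most 10 in all, crops included, and the job is handed in when it is done.

```bash
mkdir -p pics
cat > h.py <<'E'
import numpy as np,cv2,pickle
from cell import env
def snap(n,tag):
    c=env.read_camera(n); pickle.dump(c,open(f'pics/{tag}.pkl','wb')); cv2.imwrite(f'pics/{tag}.png',c['color'][:,:,::-1]); return c
def load(tag): return pickle.load(open(f'pics/{tag}.pkl','rb'))
def ray(c,u,v):
    f=c['color'].shape[0]/2/np.tan(np.radians(c['fovy'])/2); R=np.array(c['R']);t=np.array(c['t'])
    return -R.T@t, R.T@np.array([(u-c['cx'])/f,(v-c['cy'])/f,1.])
def atz(c,u,v,z):
    o,d=ray(c,u,v); return o+d*(z-o[2])/d[2]
def dep(c,u,v):
    o,d=ray(c,u,v); return o+d*c['depth'][int(v),int(u)]
E
python3 - <<'E'
from h import *
for n in('top','scene'):
    c=snap(n,n+'0'); print(n,c['fovy'],np.round(-np.array(c['R']).T@c['t'],3))
o=env.get_obs();print(o)
E
```

```text
top 49.492384560629375 [0.368 0.052 1.366]
scene 50.37280208550014 [-0.182  0.838  0.818]
{'time_s': 0.1, 'qpos': array([72.02548973, 18.43555083, -4.01631966, 83.1675608 ,  1.29618056,
       78.53960496, -3.25900448]), 'joint_velocities': array([-0.04593694, -0.10785539,  0.02840812, -0.18763895, -0.00679607,
        0.0079664 ,  0.02674559]), 'effort': array([-9.40056962e-04, -4.92571807e+01, -4.06235782e-01, -3.13397419e+01,
       -6.42072642e-02,  3.94669280e-02,  5.78363597e-05]), 'tool_pos': array([ 0.20909645, -0.61497758,  0.24356566]), 'tool_rot': array([-1.79902582e+02,  6.26531119e-03,  1.87860814e+01]), 'force': array([-0.02056814, -1.0171676 ,  0.49311714]), 'wrist_torque': array([-0.01069634, -0.03105768,  0.033152  ]), 'grasp_force': 0.0, 'grip_width': 0.08704427686202183}
```

View pics/top0.png

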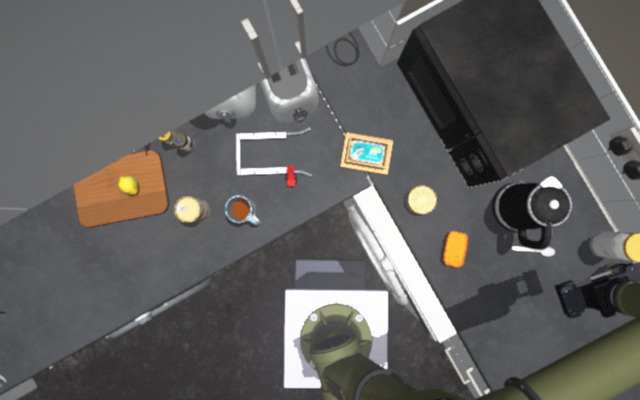

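View pics/scene0.png

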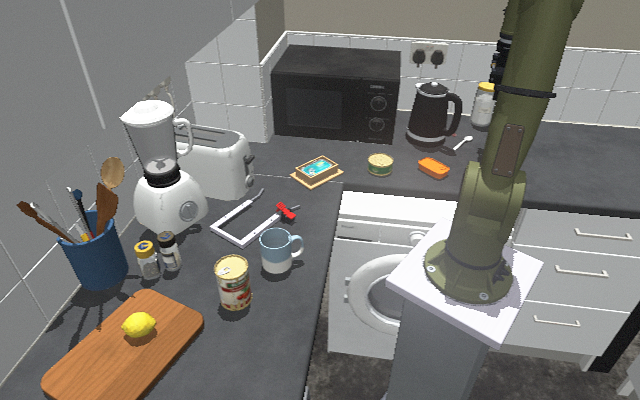

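Top view: the track spans px (237–310, 131–175) and opens right. The rocker is at (291,177), the tray at (367,153), the mug at (240,208) and the flat tin at (422,200). I'll enlarge that area.

Run:
```python
import cv2
im=cv2.imread('pics/top0.png')[110:215,215:405]
cv2.imwrite('pics/crop0.png',cv2.resize(im,None,fx=4.2,fy=4.2,interpolation=cv2.INTER_CUBIC))
from h import *
c=load('top0')
for p in [(237,133),(237,175),(310,131),(291,177),(367,153),(422,200),(240,208)]: print(p,atz(c,*p,0.01).round(3),dep(c,*p).round(3))
```

```text
(237, 133) [0.638 0.318 0.01 ] [0.64  0.32  0.004]
(237, 175) [0.505 0.316 0.01 ] [0.506 0.317 0.002]
(310, 131) [0.647 0.088 0.01 ] [0.649 0.088 0.001]
(291, 177) [0.501 0.146 0.01 ] [0.499 0.144 0.029]
(367, 153) [ 0.579 -0.092  0.01 ] [ 0.576 -0.09   0.029]
(422, 200) [ 0.433 -0.265  0.01 ] [ 0.432 -0.258  0.038]
(240, 208) [0.402 0.304 0.01 ] [0.402 0.302 0.02 ]
```

View pics/crop0.png

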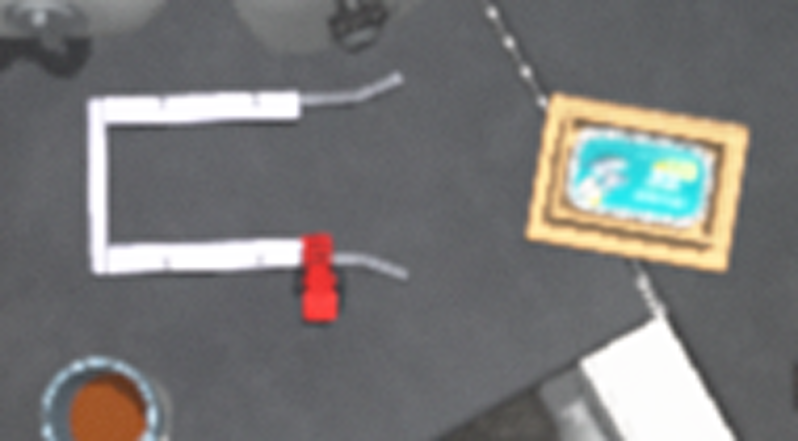

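```bash
cat > est.py <<'E'
from h import *
def fc(c,p,z,k=4.2,o=(215,110)): return atz(c,o[0]+(p[0]+.5)/k-.5,o[1]+(p[1]+.5)/k-.5,z)
c=load('top0')
U=[fc(c,p,.016) for p in((108,124),(300,116))];L=[fc(c,p,.016) for p in((108,246),(300,240))]
oU=[fc(c,p,.016) for p in((90,99),(300,91))];oL=[fc(c,p,.016) for p in((93,273),(300,267))]
for n,a in zip(('U','L','oU','oL'),(U,L,oU,oL)): d=a[0]-a[1];print(n,np.round(a,4).tolist(),np.degrees(np.arctan2(d[1],d[0])))
st=(fc(c,(107,122),.016)+fc(c,(109,247),.016))/2
e=(fc(c,(300,91),.016)+fc(c,(300,267),.016))/2
print('stop mid',st,'lip end mid',e)
T=[fc(c,p,.008) for p in((553,93),(749,128),(727,272),(527,239))]
print('tray',np.round(T,4).tolist(),np.mean(T,0))
for i in range(4):
    d=T[i]-T[(i+1)%4];print(np.hypot(*d[:2]),np.degrees(np.arctan2(d[1],d[0])))
print('pad',fc(c,(318,246),.042),'mouth',fc(c,(400,77),.01),fc(c,(405,275),.01))
E
python3 est.py
```

```text
U [[0.6178, 0.3062, 0.016], [0.6253, 0.1627, 0.016]] 92.99589489985122
L [[0.5262, 0.3043, 0.016], [0.5322, 0.1613, 0.016]] 92.40975646970683
oU [[0.6365, 0.32, 0.016], [0.6442, 0.163, 0.016]] 92.7872106260786
oL [[0.5059, 0.3151, 0.016], [0.512, 0.161, 0.016]] 92.28281694841532
stop mid [0.57238908 0.30526883 0.016     ] lip end mid [0.57810291 0.1619971  0.016     ]
tray [[0.6462, -0.0266, 0.008], [0.6212, -0.1738, 0.008], [0.5126, -0.1577, 0.008], [0.5358, -0.008, 0.008]] [ 0.57895334 -0.0915466   0.008     ]
0.14935082624757884 80.36738912380558
0.10985917493440926 -8.439757674063774
0.15146851722560697 -98.80761345094197
0.11201642785077183 170.46202960627735
pad [0.52480684 0.14598418 0.042     ] mouth [0.65677117 0.08849953 0.01      ] [0.50752147 0.08293144 0.01      ]
```

```bash
cat > g.py <<'E'
# g.py x y z yaw : shift/turn units from present pose to that pose (tool down)
import sys;from h import *;from scipy.spatial.transform import Rotation as Ro
x,y,z,w=map(float,sys.argv[1:5]);o=env.get_obs()
A=Ro.from_euler('xyz',o['tool_rot'],degrees=True);B=Ro.from_euler('xyz',[180,0,w],degrees=True)
print('shift',(A.inv().apply(np.array([x,y,z])-o['tool_pos'])/.03).round(2),'turn',((A.inv()*B).as_rotvec(degrees=True)/6).round(2))
print('now',o['tool_pos'].round(4),o['tool_rot'].round(1),'F',o['force'].round(1),'q',o['qpos'].round(0),'w',round(o['grip_width'],4),'t',o['time_s'])
E
python3 -m creep '[87,0,0,-2,0,0,0, 87,0,0,-4,0,0,0, 87,0,0,-4,0,0,0, 87,0,0,-4,0,0,0]'; python3 g.py 0.579 -0.0915 0.36 81
```

```text
time_s: 0.5
tool_pos: [0.2097, -0.6166, 0.3689]
tool_rot: [179.6, -0.0, 18.8]
force: [0.9, 0.4, -0.3]
grip_width: 0.0872
grasp_force: 0.0
shift [ 17.29 -12.61   0.21] turn [  0.06   0.04 -10.37]
now [ 0.2097 -0.6166  0.3689] [179.6  -0.   18.8] F [ 0.9  0.4 -0.3] q [72. 17. -4. 71.  1. 92. -3.] w 0.0872 t 0.5
```

```bash
python3 -m creep '[87,1.2,-0.9,0,0,0,-0.7, 87,2.9,-2.1,0,0,0,-1.7, 87,4.3,-3.15,0,0,0,-2.6, 87,5.8,-4.2,0,0,0,-3.5, 87,7.2,-5.25,0,0,0,-4.3, 87,8.6,-6.3,0,0,0,-5.2, 87,10.1,-7.35,0,0,0,-6.05, 87,11.5,-8.4,0,0,0,-6.9, 87,13,-9.45,0,0,0,-7.8, 87,14.4,-10.5,0,0,0,-8.6, 87,15.8,-11.55,0,0,0,-9.5, 87,17.29,-12.6,0.2,0,0,-10.37]'; python3 -m creep '[87,0,0,0,0,0,0, 87,0,0,0,0,0,0]'; python3 g.py 0.579 -0.0915 0.09 81
```

```text
time_s: 1.7
tool_pos: [0.5518, -0.127, 0.3601]
tool_rot: [-179.9, 0.0, 81.2]
force: [0.4, -0.7, 0.1]
grip_width: 0.0871
grasp_force: 0.0
time_s: 1.9
tool_pos: [0.5512, -0.1274, 0.3595]
tool_rot: [-179.8, -0.0, 81.2]
force: [-0.3, -1.1, -0.5]
grip_width: 0.0872
grasp_force: 0.0
shift [1.32 0.76 8.98] turn [-0.03 -0.    0.03]
now [ 0.5512 -0.1274  0.3595] [-179.8   -0.    81.2] F [-0.3 -1.1 -0.5] q [ 40.   9. -33.  83.   5.  90.  -2.] w 0.0872 t 1.9
```

```bash
python3 -m creep '[87,1.32,0.76,1.5,0,0,0, 87,1.32,0.76,3,0,0,0, 87,1.32,0.76,4.5,0,0,0, 87,1.32,0.76,6,0,0,0, 87,1.32,0.76,7.5,0,0,0, 87,1.32,0.76,8.5,0,0,0, 87,1.32,0.76,9,0,0,0, 87,1.32,0.76,9,0,0,0, 87,1.32,0.76,9,0,0,0]'; python3 g.py 0.579 -0.0915 0.04 81
python3 - <<'E'
from h import *
a=snap('top','t1')['color'][110:215,295:445];b=snap('scene','s1')['color'][110:230,250:400]
f=lambda i:cv2.resize(i,(600,int(i.shape[0]*4)),interpolation=cv2.INTER_CUBIC)
A,B=f(a),f(b)
cv2.imwrite('pics/c1.png',np.vstack([A,B])[:,:,::-1][:,:,:] if 0 else cv2.resize(np.vstack([A,B])[:,:,::-1],None,fx=.66,fy=.66))
E
```

```text
time_s: 2.8
tool_pos: [0.5808, -0.0942, 0.0926]
tool_rot: [179.9, 0.0, 80.9]
force: [0.4, -0.1, 0.8]
grip_width: 0.0871
grasp_force: 0.0
shift [ 0.08 -0.07  1.75] turn [ 0.01  0.   -0.01]
now [ 0.5808 -0.0942  0.0926] [179.9   0.   80.9] F [ 0.4 -0.1  0.8] q [ 34.  21. -33. 101.  13.  61. -12.] w 0.0871 t 2.8
```

View pics/c1.png

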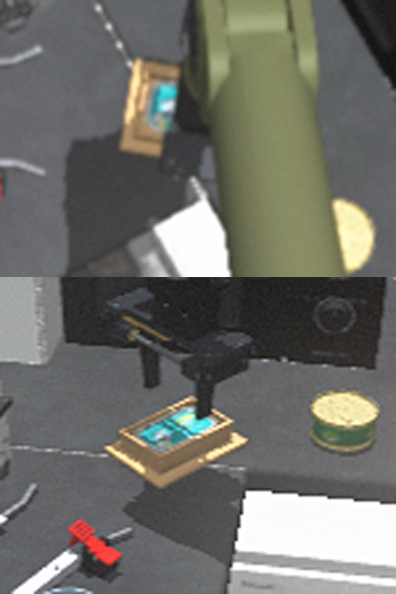

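The fingers straddle the tray's walls in the scene crop. I'll correct 2 mm and go down carefully.

```bash
python3 -m creep '[87,0.08,-0.07,0.3,0,0,0, 87,0.08,-0.07,0.6,0,0,0, 87,0.08,-0.07,0.9,0,0,0, 87,0.08,-0.07,1.2,0,0,0, 87,0.08,-0.07,1.4,0,0,0, 87,0.08,-0.07,1.4,0,0,0]';python3 g.py 0.579 -0.0915 0.038 81
```

```text
time_s: 3.5
tool_pos: [0.5775, -0.0904, 0.048]
tool_rot: [-179.9, -0.0, 81.0]
force: [0.1, -0.0, -0.4]
grip_width: 0.087
grasp_force: 0.0
shift [-0.03  0.06  0.33] turn [-0.02 -0.    0.  ]
now [ 0.5775 -0.0904  0.048 ] [-179.9   -0.    81. ] F [ 0.1 -0.  -0.4] q [ 33.  24. -32. 103.  15.  57. -14.] w 0.087 t 3.5
```

```bash
python3 -m creep '[87,0,0,0.2,0,0,0, 87,0,0,0.33,0,0,0, 76,0,0,0.33,0,0,0, 76,0,0,0.33,0,0,0, 76,0,0,0.33,0,0,0, 76,0,0,0.33,0,0,0, 76,0,0,0.33,0,0,0, 76,0,0,0.33,0,0,0]' 15;python3 g.py 0.5819 -0.067 0.038 92.6
```

```text
time_s: 4.3
tool_pos: [0.5786, -0.0906, 0.0397]
tool_rot: [180.0, 0.0, 81.0]
force: [1.1, 0.0, -2.9]
grip_width: 0.0799
grasp_force: 15.0
shift [ 0.79 -0.02  0.06] turn [ 0.    0.   -1.93]
now [ 0.5786 -0.0906  0.0397] [180.   0.  81.] F [ 1.1  0.  -2.9] q [ 33.  25. -32. 104.  15.  56. -14.] w 0.0799 t 4.3
```

```bash
python3 g.py 0.5857 0.0022 0.0395 92.6
```

```text
shift [ 3.09 -0.25  0.01] turn [ 0.    0.   -1.93]
now [ 0.5786 -0.0906  0.0397] [180.   0.  81.] F [ 1.1  0.  -2.9] q [ 33.  25. -32. 104.  15.  56. -14.] w 0.0799 t 4.3
```

```bash
python3 -m creep '[76,0.2,0,0,0,0,-0.15, 76,0.5,-0.04,0,0,0,-0.35, 76,0.8,-0.06,0,0,0,-0.55, 76,1.1,-0.09,0,0,0,-0.75, 76,1.4,-0.11,0,0,0,-0.95, 76,1.7,-0.14,0,0,0,-1.15, 76,2,-0.16,0,0,0,-1.35, 76,2.3,-0.19,0,0,0,-1.55, 76,2.6,-0.21,0,0,0,-1.75, 76,2.9,-0.24,0,0,0,-1.93, 76,3.09,-0.25,0,0,0,-1.93, 76,3.09,-0.25,0,0,0,-1.93]'
python3 - <<'E'
from h import *
a=snap('top','t2')['color'][110:215,215:405];b=snap('scene','s2')['color'][130:260,190:380]
f=lambda i:cv2.resize(i,(570,int(i.shape[0]*3)),interpolation=cv2.INTER_CUBIC)
cv2.imwrite('pics/c2.png',cv2.resize(np.vstack([f(a),f(b)])[:,:,::-1],None,fx=.85,fy=.85))
E
python3 g.py 0.5802 0.1201 0.0395 92.6
```

```text
time_s: 5.5
tool_pos: [0.5856, 0.0045, 0.0396]
tool_rot: [180.0, -0.1, 92.7]
force: [-0.1, 0.0, 1.5]
grip_width: 0.0798
grasp_force: 15.0
shift [3.86 0.   0.01] turn [ 0.   -0.02  0.01]
now [0.5856 0.0044 0.0396] [ 1.80e+02 -1.00e-01  9.27e+01] F [-0.5  1.9  1. ] q [ 27.  26. -36. 104.  17.  57. -13.] w 0.0801 t 5.6
```

View pics/c2.png

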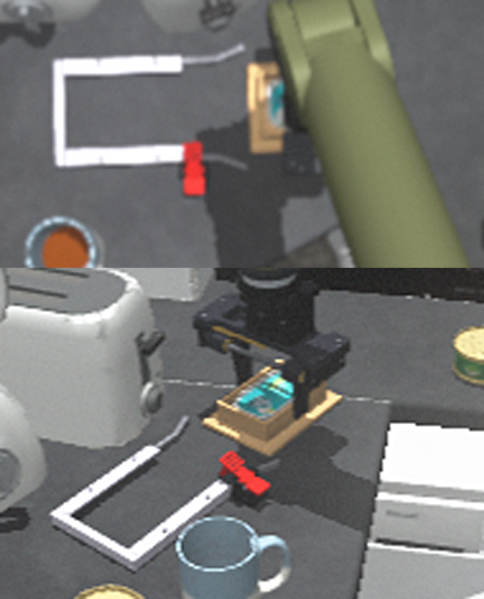

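```bash
python3 -m creep '[76,0.15,0,0,0,0,0, 76,0.35,0,0,0,0,0, 76,0.55,0,0,0,0,0, 76,0.75,0,0,0,0,0, 76,0.95,0,0,0,0,0, 76,1.15,0,0,0,0,0, 76,1.35,0,0,0,0,0, 76,1.55,0,0,0,0,0, 76,1.75,0,0,0,0,0, 76,1.95,0,0,0,0,0, 76,2.1,0,0,0,0,0, 76,2.1,0,0,0,0,0]'
python3 g.py 0.5803 0.118 0.0395 92.6; python3 -c "
from h import *;print(env.get_obs()['wrist_torque'])"
```

```text
time_s: 6.8
tool_pos: [0.5826, 0.056, 0.0397]
tool_rot: [-179.8, 0.5, 91.9]
force: [-8.0, -22.8, 10.0]
grip_width: 0.08
grasp_force: 15.0
shift [ 2.07 -0.01 -0.01] turn [-0.03  0.09 -0.12]
now [0.5826 0.056  0.0397] [-179.8    0.5   91.9] F [ -8.  -22.8  10. ] q [ 22.  26. -36. 103.  18.  57. -20.] w 0.08 t 6.8
[-2.27246781 -0.59100671 -1.60004891]
```

Blocked with the load on the +x front corner, so the tray is too far to the toaster side. I'll back off and look.

```bash
python3 -m creep '[76,-0.2,0,0,0,0,0, 76,-0.5,0,0,0,0,0, 76,-0.7,0,0,0,0,0, 76,-0.7,0,0,0,0,0]'
python3 - <<'E'
from h import *
a=snap('top','t3')['color'][120:190,225:335]
cv2.imwrite('pics/c3.png',cv2.resize(a,None,fx=7,fy=7,interpolation=cv2.INTER_CUBIC)[:,:,::-1])
E
python3 g.py 0.5803 0.118 0.0395 92.6
```

```text
time_s: 7.2
tool_pos: [0.5833, 0.0464, 0.0396]
tool_rot: [-180.0, -0.1, 92.7]
force: [-0.6, 3.3, 2.8]
grip_width: 0.0797
grasp_force: 15.0
shift [2.39 0.01 0.01] turn [-0.   -0.02  0.02]
now [0.5833 0.0464 0.0396] [-1.80e+02 -1.00e-01  9.27e+01] F [-1.   4.3  1.3] q [ 23.  26. -37. 104.  18.  57. -18.] w 0.0799 t 7.25
```

View pics/c3.png

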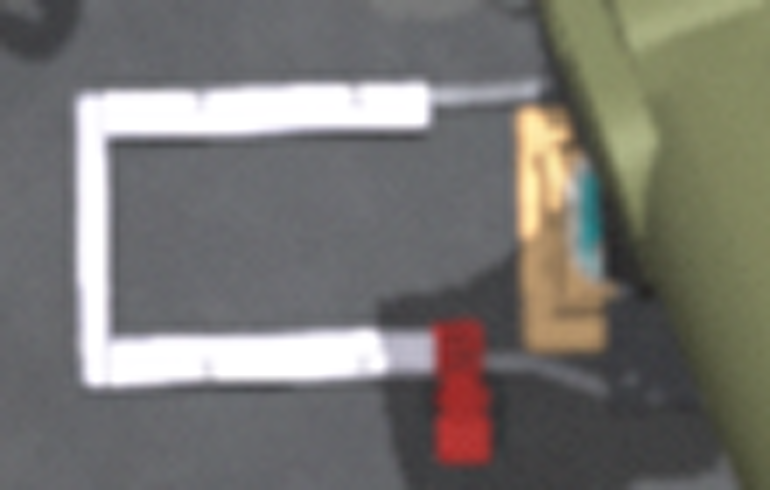

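Run:
```python
from h import *
for tag in('top0','scene0'):
    c=load(tag);v,u=np.mgrid[0:400,0:640];f=200/np.tan(np.radians(c['fovy'])/2);D=c['depth']
    P=(np.stack([(u-c['cx'])/f*D,(v-c['cy'])/f*D,D],-1)-c['t'])@np.array(c['R'])
    P=P[D>0]
    for lo,hi in((.03,.08),(.08,.12),(.12,.16),(.16,.22),(.22,.3)):
        row=[]
        for y in np.arange(-.06,.3,.03):
            m=(P[:,0]>.60)&(P[:,0]<.9)&(P[:,1]>y)&(P[:,1]<y+.03)&(P[:,2]>lo)&(P[:,2]<hi)
            row.append(round(float(np.percentile(P[m,0],2)),3) if m.sum()>3 else None)
        print(tag,lo,row)
```

```text
top0 0.03 [0.6, 0.85, 0.855, None, 0.7, 0.671, 0.669, 0.671, 0.672, 0.718, 0.707, 0.687]
top0 0.08 [None, None, None, None, 0.701, 0.681, 0.677, 0.672, 0.674, 0.721, 0.724, 0.697]
top0 0.12 [None, None, None, None, 0.702, 0.665, 0.661, 0.674, 0.677, 0.717, None, 0.714]
top0 0.16 [None, None, None, None, 0.714, 0.699, 0.687, 0.682, 0.688, 0.73, None, None]
top0 0.22 [None, None, None, None, None, None, None, None, None, None, None, None]
scene0 0.03 [0.6, None, None, None, 0.703, 0.674, 0.672, 0.672, 0.674, 0.704, 0.717, 0.689]
scene0 0.08 [None, None, None, None, None, 0.689, 0.68, 0.672, 0.677, 0.708, 0.78, 0.699]
scene0 0.12 [None, None, None, None, 0.704, 0.67, 0.663, 0.676, 0.68, 0.715, 0.783, 0.717]
scene0 0.16 [None, None, None, None, 0.714, 0.701, 0.691, 0.683, 0.688, 0.731, 0.81, 0.713]
scene0 0.22 [None, None, None, None, None, None, None, None, None, None, None, 0.703]
```

The gripper's 190 mm body is hitting the toaster (x≈0.67), not the tray on the rails. The tray front is already in the straight guide, so I'll release, turn the gripper 90° and push from behind with closed fingers.

```bash
python3 -m creep '[87,0,0,0,0,0,0, 87,0,0,0,0,0,0, 87,0,0,0,0,0,0, 87,0,0,-0.5,0,0,0, 87,0,0,-1.5,0,0,0, 87,0,0,-3,0,0,0, 87,-1,0,-3.4,0,0,0, 87,-2,0,-3.4,0,0,0, 60,-3.2,0,-3.4,0,0,0, 0,-3.2,0,-3.4,0,0,0]'; python3 g.py 0.5879 -0.043 0.12 2.6
```

```text
time_s: 8.25
tool_pos: [0.5882, -0.0595, 0.1426]
tool_rot: [180.0, 0.3, 92.1]
force: [0.5, 0.1, -0.3]
grip_width: 0.0775
grasp_force: 0.0
shift [0.55 0.01 0.75] turn [ 0.04  0.03 14.91]
now [ 0.5882 -0.0595  0.1426] [180.    0.3  92.1] F [ 0.5  0.1 -0.3] q [ 33.  19. -36.  98.  12.  67.  -4.] w 0.0775 t 8.25
```

```bash
python3 -m creep '[0,0,0,0,0,0,1.4, 0,0,0,0,0,0,2.8, 0,0,0,0,0,0,4.2, 0,0,0,0,0,0,5.6, 0,0,0,0,0,0,7, 0,0,0,0,0,0,8.4, 0,0,0,0,0,0,9.8, 0,0,0,0,0,0,11.2, 0,0,0,0,0,0,12.6, 0,0,0,0,0,0,14, 0,0,0,0,0,0,14.9, 0,0,0,0,0,0,14.9]'
python3 - <<'E'
from h import *
a=snap('top','t4')['color'][110:190,215:365];b=snap('scene','s4')['color'][130:260,190:380]
f=lambda i,k:cv2.resize(i,None,fx=k,fy=k,interpolation=cv2.INTER_CUBIC)
A=f(a,4);B=cv2.resize(b,(600,410));B=B[:260] if 0 else cv2.resize(b,(380,260));B=np.pad(B,((0,0),(0,220),(0,0)))
cv2.imwrite('pics/c4.png',np.vstack([A,B])[:,:,::-1])
E
python3 g.py 0.5879 -0.058 0.036 2.6
```

```text
time_s: 9.45
tool_pos: [0.5882, -0.0513, 0.1425]
tool_rot: [180.0, -0.0, 3.2]
force: [-0.4, -0.1, 0.3]
grip_width: 0.0005
grasp_force: 0.0
shift [-0.02  0.22  3.54] turn [ 0.   -0.01  0.12]
now [ 0.5881 -0.0513  0.1422] [180.   -0.    3.3] F [ 1.1  0.1 -0.3] q [ 23.  17. -24.  98.   7.  66. -90.] w 0.0006 t 9.55
```

View pics/c4.png

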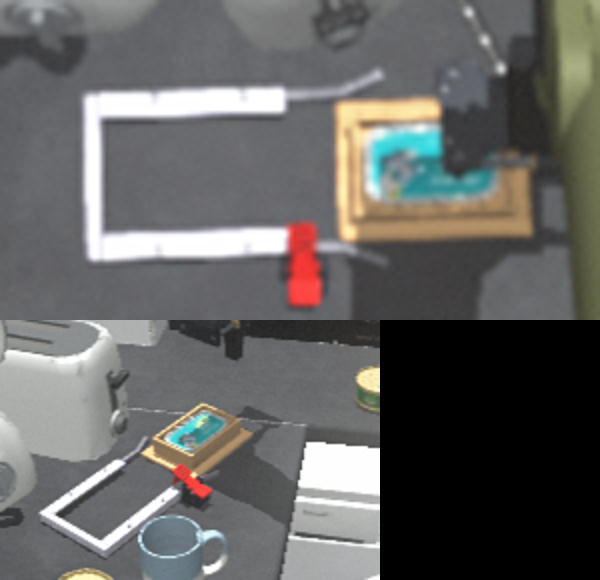

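Tray is square in the mouth, with its front edge at crop x≈338 (about 41 mm before the lips) and the tin in it. Going down behind it.

```bash
python3 -m creep '[0,0,0.1,1,0,0,0.1, 0,0,0.1,2,0,0,0.1, 0,0,0.1,2.8,0,0,0.1, 0,0,0.1,3.3,0,0,0.1, 0,0,0.1,3.5,0,0,0.1, 0,0,0.1,3.5,0,0,0.1]'; python3 g.py 0.5871 -0.03 0.037 2.6
```

```text
time_s: 10.15
tool_pos: [0.588, -0.0546, 0.0363]
tool_rot: [-180.0, 0.0, 2.6]
force: [0.8, 0.1, -0.3]
grip_width: 0.0008
grasp_force: 0.0
shift [ 0.01 -0.82 -0.02] turn [-0.    0.01  0.  ]
now [ 0.588  -0.0546  0.0363] [-180.     0.     2.6] F [ 0.8  0.1 -0.3] q [ 21.  24. -22. 103.  11.  55. -93.] w 0.0008 t 10.15
```

```bash
python3 -m creep '[0,0,-0.2,0,0,0,0, 0,0,-0.4,0,0,0,0, 0,0,-0.6,0,0,0,0, 0,0,-0.8,0,0,0,0, 0,0,-1,0,0,0,0, 0,0,-1.2,0,0,0,0, 0,0,-1.4,0,0,0,0, 0,0,-1.6,0,0,0,0, 0,0,-1.8,0,0,0,0, 0,0,-2,0,0,0,0, 0,0,-2.1,0,0,0,0, 0,0,-2.1,0,0,0,0]'; python3 g.py 0.5788 0.155 0.037 2.6
```

```text
time_s: 11.35
tool_pos: [0.5856, 0.0077, 0.0368]
tool_rot: [179.9, -0.0, 2.6]
force: [0.5, -3.3, 2.3]
grip_width: 0.0003
grasp_force: 2.0
shift [-0.   -4.91 -0.01] turn [ 0.01 -0.   -0.  ]
now [0.5856 0.0077 0.0368] [179.9  -0.    2.6] F [ 0.5 -3.3  2.3] q [ 16.  23. -24. 104.  11.  55. -99.] w 0.0003 t 11.35
```

Pushing freely at about 3 N. I'll continue.

```bash
python3 -m creep '[0,0,-0.2,0,0,0,0, 0,0,-0.4,0,0,0,0, 0,0,-0.6,0,0,0,0, 0,0,-0.8,0,0,0,0, 0,0,-1,0,0,0,0, 0,0,-1.2,0,0,0,0, 0,0,-1.4,0,0,0,0, 0,0,-1.6,0,0,0,0, 0,0,-1.8,0,0,0,0, 0,0,-2,0,0,0,0, 0,0,-2.1,0,0,0,0, 0,0,-2.1,0,0,0,0]'; python3 g.py 0.5788 0.155 0.037 2.6
```

```text
time_s: 12.55
tool_pos: [0.5827, 0.0707, 0.0368]
tool_rot: [180.0, -0.0, 2.6]
force: [0.1, -3.9, 4.3]
grip_width: 0.0006
grasp_force: 2.4
shift [-0.   -2.81 -0.01] turn [ 0.01 -0.   -0.01]
now [0.5827 0.0707 0.0368] [180.   -0.    2.6] F [ 0.1 -3.9  4.3] q [  11.   24.  -25.  104.   12.   55. -106.] w 0.0006 t 12.55
```

```bash
python3 -m creep '[0,0,-0.2,0,0,0,0, 0,0,-0.4,0,0,0,0, 0,0,-0.6,0,0,0,0, 0,0,-0.8,0,0,0,0, 0,0,-1,0,0,0,0, 0,0,-1.2,0,0,0,0, 0,0,-1.4,0,0,0,0, 0,0,-1.6,0,0,0,0, 0,0,-1.8,0,0,0,0, 0,0,-2,0,0,0,0, 0,0,-2.2,0,0,0,0, 0,0,-2.2,0,0,0,0]'; python3 g.py 0.5788 0.155 0.037 2.6
```

```text
time_s: 13.75
tool_pos: [0.5797, 0.1369, 0.0368]
tool_rot: [180.0, -0.0, 2.6]
force: [0.9, -3.1, 3.6]
grip_width: 0.0002
grasp_force: 2.3
shift [-0.   -0.6  -0.01] turn [ 0. -0. -0.]
now [0.5797 0.1369 0.0368] [180.   -0.    2.6] F [ 0.9 -3.1  3.6] q [   6.   25.  -26.  102.   13.   56. -113.] w 0.0002 t 13.75
```

```bash
python3 -m creep '[0,0,-0.1,0,0,0,0, 0,0,-0.2,0,0,0,0, 0,0,-0.3,0,0,0,0, 0,0,-0.4,0,0,0,0, 0,0,-0.5,0,0,0,0, 0,0,-0.6,0,0,0,0, 0,0,-0.7,0,0,0,0, 0,0,-0.7,0,0,0,0]'; python3 g.py 0.5788 0.155 0.037 2.6
```

```text
time_s: 14.55
tool_pos: [0.5789, 0.1567, 0.0368]
tool_rot: [179.9, -0.0, 2.5]
force: [0.3, -5.2, 4.2]
grip_width: 0.0005
grasp_force: 3.3
shift [-0.01  0.06 -0.01] turn [ 0.01 -0.   -0.01]
now [0.5789 0.1567 0.0368] [179.9  -0.    2.5] F [ 0.3 -5.2  4.2] q [   4.   25.  -26.  102.   13.   56. -115.] w 0.0005 t 14.55
```

```bash
for i in 1; do python3 -m creep '[0,0,-0.1,0,0,0,0, 0,0,-0.2,0,0,0,0, 0,0,-0.2,0,0,0,0]';done; python3 g.py 0.5788 0.155 0.037 2.6
```

```text
time_s: 14.85
tool_pos: [0.5788, 0.1618, 0.0368]
tool_rot: [179.8, -0.0, 2.5]
force: [-0.2, -7.7, 5.0]
grip_width: 0.0003
grasp_force: 4.2
shift [-0.01  0.23 -0.01] turn [ 0.03 -0.   -0.02]
now [0.5788 0.1618 0.0368] [179.8  -0.    2.5] F [-0.2 -7.7  5. ] q [   3.   25.  -26.  102.   13.   56. -116.] w 0.0003 t 14.85
```

```bash
python3 -m creep '[0,0,-0.1,0,0,0,0, 0,0,-0.2,0,0,0,0, 0,0,-0.3,0,0,0,0, 0,0,-0.3,0,0,0,0]'; python3 g.py 0.5788 0.155 0.037 2.6
python3 - <<'E'
from h import *
a=snap('top','t5')['color'][110:190,215:335];b=snap('scene','s5')['color'][170:260,190:340]
A=cv2.resize(a,(600,400)) ;B=cv2.resize(b,(333,200));B=np.pad(B,((0,0),(0,267),(0,0)))
cv2.imwrite('pics/c5.png',np.vstack([A,B])[:,:,::-1])
E
```

```text
time_s: 15.25
tool_pos: [0.5788, 0.162, 0.0369]
tool_rot: [179.2, 0.2, 2.2]
force: [-2.0, -22.4, 14.1]
grip_width: 0.0005
grasp_force: 11.6
shift [-0.01  0.23 -0.  ] turn [ 0.14  0.03 -0.06]
now [0.5788 0.162  0.0369] [179.2   0.2   2.2] F [ -2.  -22.4  14.1] q [   3.   26.  -26.  101.   14.   57. -117.] w 0.0005 t 15.25
```

View pics/c5.png

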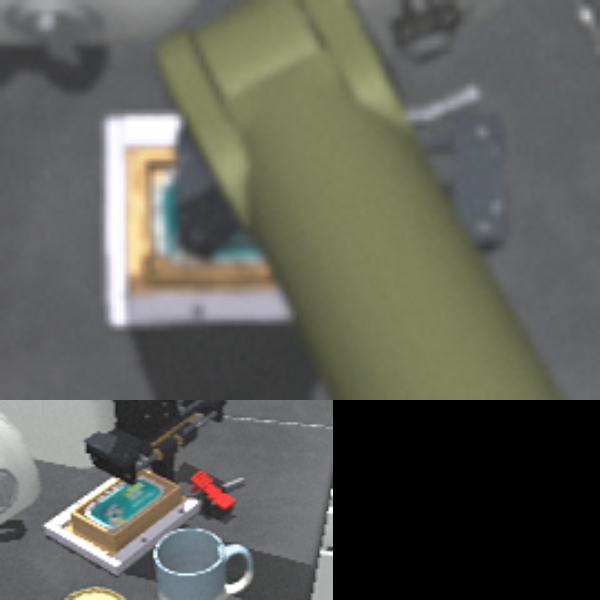

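Tray is home: it stopped hard at 22 N, the front is against the stop in the top view, the tin is in and the rocker is still open. Backing off.

```bash
python3 -m creep '[0,0,0.5,0,0,0,0, 0,0,1.2,0,0,0,0, 0,0,1.8,0,0,0,0, 0,0,1.8,-0.8,0,0,0, 0,0,1.8,-2,0,0,0, 0,0,1.8,-2.6,0,0,0, 0,0,1.8,-2.6,0,0,0]'
python3 - <<'E'
from h import *
c=snap('top','t6');a=c['color'][110:190,215:335];b=snap('scene','s6')['color'][170:260,190:340]
A=cv2.resize(a,(600,400),interpolation=cv2.INTER_CUBIC) ;B=cv2.resize(b,(333,200));B=np.pad(B,((0,0),(0,267),(0,0)))
cv2.imwrite('pics/c6.png',np.vstack([A,B])[:,:,::-1])
E
python3 g.py 0.522 0.1455 0.085 2.6
```

```text
time_s: 16.05
tool_pos: [0.5817, 0.1216, 0.1172]
tool_rot: [-179.8, -0.3, 2.7]
force: [1.0, 0.5, -0.1]
grip_width: 0.0003
grasp_force: 0.0
shift [-1.88 -0.93  0.96] turn [-0.01  0.01  0.01]
now [0.5795 0.1203 0.1139] [-179.9    0.     2.6] F [-0.9  0.4 -0.3] q [   9.   19.  -27.  100.   10.   63. -109.] w 0.0008 t 16.15
```

View pics/c6.png

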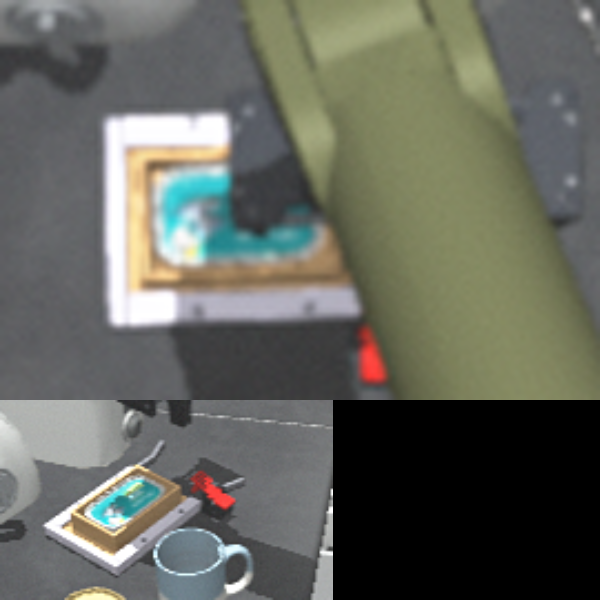

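Tray still lies against the stop and the rocker (lower crop, ~(212,490)) is open. Now the rocker.

```bash
python3 -m creep '[0,-0.9,-0.4,0,0,0,0, 0,-1.88,-0.93,0,0,0,0, 0,-1.88,-0.93,0.5,0,0,0, 0,-1.88,-0.93,0.96,0,0,0, 0,-1.88,-0.93,1.3,0,0,0, 0,-1.88,-0.93,1.5,0,0,0, 0,-1.88,-0.93,1.5,0,0,0]'; python3 g.py 0.522 0.1455 0.055 2.6
```

```text
time_s: 16.85
tool_pos: [0.5225, 0.1438, 0.0681]
tool_rot: [180.0, 0.1, 2.5]
force: [-1.0, 0.1, 0.9]
grip_width: 0.0002
grasp_force: 0.5
shift [-0.01 -0.06  0.44] turn [ 0.    0.02 -0.01]
now [0.5225 0.1438 0.0681] [1.8e+02 1.0e-01 2.5e+00] F [-1.   0.1  0.9] q [   7.   17.  -28.  109.    9.   57. -113.] w 0.0002 t 16.85
```

```bash
python3 -m creep '[0,0,-0.06,0.1,0,0,0, 0,0,-0.06,0.2,0,0,0, 0,0,-0.06,0.3,0,0,0, 0,0,-0.06,0.4,0,0,0, 0,0,-0.06,0.48,0,0,0, 0,0,-0.06,0.48,0,0,0, 0,0,-0.06,0.48,0,0,0]'; python3 g.py 0.522 0.1455 0.055 2.6
```

```text
time_s: 17.55
tool_pos: [0.5224, 0.1462, 0.0554]
tool_rot: [180.0, 0.0, 2.6]
force: [-1.9, -0.1, 4.8]
grip_width: 0.0005
grasp_force: 2.4
shift [-0.01  0.02  0.01] turn [ 0.  0. -0.]
now [0.5224 0.1462 0.0554] [180.    0.    2.6] F [-1.9 -0.1  4.8] q [   6.   18.  -28.  109.   10.   55. -114.] w 0.0005 t 17.55
```

```bash
python3 -m creep '[0,0,0,0.07,0,0,0, 0,0,0,0.13,0,0,0, 0,0,0,0.13,0,0,0, 0,0,0,0.13,0,0,0]'; python3 -m creep '[0,0,0,-1,0,0,0, 0,0,0,-2,0,0,0, 0,0,0,-3.5,0,0,0, 0,0,0,-5,0,0,0, 0,-0.5,1.5,-5,0,0,0, 0,-1,3,-5,0,0,0, 0,-1,4.5,-5,0,0,0, 0,-1,6,-5,0,0,0, 0,-1,6,-5,0,0,0]'
python3 - <<'E'
from h import *
c=snap('top','t7');a=c['color'][110:190,215:335];b=snap('scene','s7')['color'][170:260,190:340]
A=cv2.resize(a,(480,320),interpolation=cv2.INTER_CUBIC) ;B=cv2.resize(b,(480,280),interpolation=cv2.INTER_CUBIC)
cv2.imwrite('pics/c7.png',np.vstack([A,B])[:,:,::-1])
E
python3 g.py 0.522 0.1455 0.2 2.6
```

```text
time_s: 17.95
tool_pos: [0.5226, 0.1464, 0.0549]
tool_rot: [179.9, 0.0, 2.6]
force: [-11.9, -3.1, 28.8]
grip_width: 0.0005
grasp_force: 14.4
time_s: 18.85
tool_pos: [0.5004, -0.0429, 0.2009]
tool_rot: [179.8, 0.0, 2.0]
force: [0.2, -0.0, -0.9]
grip_width: 0.0008
grasp_force: 0.0
shift [ 0.97 -6.02  0.03] turn [-0.    0.   -0.03]
now [ 0.5006 -0.036   0.2009] [-180.     0.     2.4] F [0.7 1.4 0.4] q [ 21.   3. -21. 107.   1.  71. -87.] w 0.0003 t 18.95
```

View pics/c7.png

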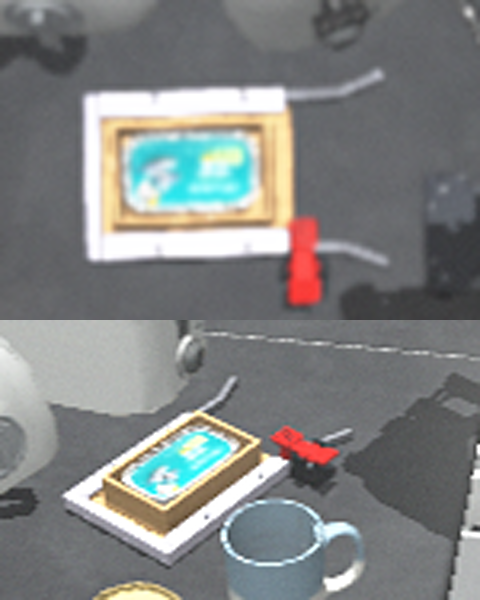

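Run:
```python
from h import *
for t in('top0','t7'):
    c=load(t); im=c['color'].astype(int); m=(im[...,0]>120)&(im[...,1]<60)&(im[...,2]<70); v,u=np.nonzero(m)
    k=(u>275)&(u<305)&(v>155)&(v<195); u,v=u[k],v[k]
    P=np.array([dep(c,a,b) for a,b in zip(u,v)])
    for r in range(v.min(),v.max()+1,2):
        q=P[(v==r)|(v==r+1)]; print(t,r,np.median(q,0).round(3))
```

```text
top0 166 [0.528 0.147 0.045]
top0 168 [0.524 0.147 0.043]
top0 170 [0.518 0.147 0.042]
top0 172 [0.511 0.147 0.039]
top0 174 [0.507 0.146 0.035]
top0 176 [0.499 0.147 0.029]
top0 178 [0.495 0.145 0.026]
top0 180 [nan nan nan]
top0 182 [nan nan nan]
top0 184 [0.475 0.152 0.022]
top0 186 [0.473 0.144 0.002]
t7 175 [0.505 0.158 0.015]
t7 177 [0.496 0.157 0.024]
t7 179 [0.493 0.158 0.012]
t7 181 [0.485 0.153 0.032]
t7 183 [0.48  0.151 0.034]
t7 185 [0.474 0.147 0.035]
  return _methods._mean(a, axis=axis, dtype=dtype,
  ret = um.true_divide(
```

The outer end rose from about 22 to 35 mm, so the rocker is locked. The tray is home, the tin is in it, and the robot is clear.

```bash
python3 -c "
from cell import env
print(env.sign_off())"
```

```text
the job is handed in; nothing more can be done
None
```

The tray is home against the end stop with the fish tin in it, the rocker is locked, and the job is handed in at about 19 s; on the way the gripper's body bumped the toaster once, at about 25 N.

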